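Lock the base collar and start the crank bolt in the fitting stand

ROBOT

A 6-joint arm with a two-finger parallel gripper is mounted at the origin on the work surface. World frame = base frame: x ahead of the robot, y to its left, z up, the work surface at z = 0. Lengths are in m, angles in rad, forces in N, time in s.
With the tool pointing down it reaches from about 0.425 to 0.95 m from the base axis. Payload 3.5 kg.
Tool frame: the origin (TCP) lies midway between the tips of the shut fingers; the grasp point (between the pads) lies 19 mm behind it; z points along the fingers, y is the line along which they close (so a half turn about z gives the same grasp; the last joint's range is limited). The gripper opens to 85 mm and grips with 20 to 120 N. Pads are 22 mm wide; open, the fingers measure 114 mm over their backs; the gripper's body (76 mm by 85 mm) begins 54 mm behind the grasp point. The pads swing forward as they close: fully open they stand 13 mm farther back than shut.
Start: joints at [-1.469, 0.286, 1.577, -0, 1.279, -0.15], TCP at [0.168, -0.654, 0.231] pointing down, gripper open.
Joint ranges: [-2.77, 2.77], [-0.9, 2.22], [0.21, 2.48], [-1.53, 4.67], [0.24, 2.81], [-2.84, 2.84]. Speed limits (rad/s): [2.79, 2.79, 3.14, 3.14, 3.14, 3.14].

INTERFACE

Orientations are given as a unit quaternion [x, y, z, w].
In Python, from plant import ctrl, cams, order gives the robot as it stands.
- The arm moves only by the tool move_arm, never from a script. Its argument "plan" is one flat list of numbers, 7 for each row, row after row: the shift along the world's x, y, z in mm, then the turn, a rotation vector about the world's x, y, z in degrees, then the finger opening in mm, from 0 to 85.4. A call has 1 to 12 rows; each row shifts and turns the commanded pose from where the row before left it; what a row does not reach is not made up. A row lasts 1/10 s, in which the tool goes at most 50 mm and 8.59 degrees, less where a joint would pass 70% of its speed; a pose out of reach is approached as far as the arm can. A call is refused whole if a number of a shift passes 50 or a number of a turn 8.59, either way. A call with a gripper value outside its range is refused whole. The fingers move at their own pace and stop on an object; "newtons" is the grip in N (left out, the last holds). Time passes only in rows, so rows that do not move let the fingers close. It gives the time, the measured TCP pose, the force, the opening and the grip force at its end, in the units of the state.
- ctrl.get_state(): the state, without advancing time (a new reading comes with each control period).
- cams.read_camera(name): name is "scene" or "side" or "wrist"; returns a dict with "color" (400x640x3 uint8, red, green, blue), "fov_y" (degrees; the focal length in pixels is half the picture's height over the tangent of half this angle, whatever the lens; pixels are square), "cx", "cy" (the principal point, pixels), "origin" and "orientation" of the camera in the world; the wrist camera has in their place "T_tool_cam" (4x4, takes a point from camera to tool coordinates, whose origin is the TCP and whose axes are the flange's). Camera axes: x right, y up, looking along -z (the intrinsics and any distortion apply to the point x, -y, -z); pixel columns grow to the right and rows downward; lengths in m; the calibration is good to about 2 mm. A picture is of the moment at which its call begins: read the wrist's pose just before it. There is no depth.
- order.sign_off(): hands the job in; it is judged then, once.
The state is a dict: "time": time; "qpos": joint angles; "dq": joint speeds; "joint_efforts": joint torques, N m; "eef_pos": TCP position; "tcp_rot": TCP orientation; "contact_force": force on the tool from outside, world axes, zero at the start; "wrist_torque": the same for the moment, N m; "opening": opening from 0.0 (shut) to 1.0 (fully open); "finger_force": force on a finger pad.
Only numpy, scipy, OpenCV 4.12 (cv2) and the standard library are available. Lean on these libraries where they do the work, as an engineer would, in place of code of your own. Each camera call takes 0.05 s, during which the arm holds its last target. There are 200 camera calls.

TASK

On the fitting stand, swing the brass collar round by the upright walnut post on its lug until the lug lies straight over the fixed steel tongue (the locked mark). Then take the walnut grip of the crank bolt, turn the bolt backward (anticlockwise seen from above) until you feel it drop by one thread, and then turn it forward (clockwise) one full turn so that it is started. Finish still gripping the crank grip, holding the bolt there; leave the other things on the bench where they are.

Things in the scene. Friction and masses are not known exactly. Their poses are not given: they have to be found in the camera images.
- bolt_axis (a point): point on the vertical axis of the fitting stand (about which collar and crank bolt both turn), at the top of its 64 mm wide steel boss, 100 mm above the bench. The stand is fixed to the bench; its place and yaw vary. Its round base is 170 mm wide and 14 mm high
- locked_mark (a point): top of the small steel pointer that stands up (to 44 mm above the bench) at the outer end of the fixed steel tongue, 149 mm out from the bolt axis. The tongue is a radial bar 22 mm wide and 14 mm high on the base; the collar is locked when its lug lies straight over the tongue, post, pointer and bolt axis then being in one vertical plane
- collar_post (a point): centre of the upright walnut post (22 mm wide, 54 mm tall, centre 67 mm above the bench) that stands on the brass collar's lug, 115 mm from the bolt axis; the lug's top is 40 mm above the bench. It swings with the collar about the bolt axis and stays where it is left (about 2 N at the post moves it)
- collar (a joint): turn of the brass collar (116 mm wide, 28 mm tall) about the bolt axis in rad, growing anticlockwise seen from above; 0.9 at the locked mark, end stops at -0.1 and 1.4; it starts between 0 and 0.4
- crank_grip: walnut grip of the crank: an upright sleeve 23 mm wide and 50 mm tall, origin at its centre, 48 mm from the bolt axis, 180 mm above the bench less the bolt depth when at rest. It spins freely on its pin, so a hand can carry it round the axis without turning. Its foot floats 8 mm above the flat crank arm at rest; nothing stands higher than the sleeve, and the collar's post stays below the crank
- bolt (a joint): turn of the crank bolt about the bolt axis in rad, growing forward (clockwise seen from above); it turns freely with about 2 N at the grip; the starting angle varies
- bolt_depth (a joint): how far the bolt has sunk in m (0 = highest). Right-hand thread, 8 mm per turn: turned backward the bolt rises slowly and, at an unmarked place 0.1 to 0.55 turn back from the start, drops 8 mm at once on to the thread, to about 8 mm; from there it sinks 8 mm per turn forward. Driven forward before that drop it jams within a turn
- bell_mid (a point): half-way up a tarnished brass hand bell, 72 mm wide, 86 mm tall, loose bystander beside the stand
- cup_mid (a point): half-way up a green glazed ceramic bearing cup, 64 mm wide, 50 mm tall, loose bystander
- handle_mid (a point): half-way up a spare walnut handle standing on the bench, 30 mm wide, 62 mm tall, loose bystander
- spacer_mid (a point): half-way up a brass spacer ring lying flat, 56 mm wide, 16 mm tall, loose bystander
- driver: screwdriver lying on the bench, loose bystander
- pan: shallow copper pan, 156 mm wide, 28 mm tall, under the lower end of the tin chute, bystander; origin under its centre
- grip_slide (a joint): how far the crank grip has slid up its pin in m: about 0 at rest, end stops at -0.007 and 0.022, centred by a weak spring of 200 N/m. So while the grip is held at one height the bolt can rise a little and sink by its own weight (about 5 N), and its drop is felt as an added downward pull of about 1.6 N on the hand
Mind the look-alikes: they are no part of the job. Leave any orange or purple look-alike of the part that bears bolt_axis alone.

How it is judged:
On the way, in this order (a step that is already met when the one before it is completed fails the run):
1. the collar's lug is over the steel tongue, within 0.12 rad, and let go (value of joint collar between 0.78 and 1.02 rad and contact force between the fingers and anything else below 0.2 N), for 0.2 s.
2. the bolt has been turned backward until it dropped on to the thread (depth over 6.5 mm) (value of joint bolt_depth above 0.0065 m), for 0.05 s.
At the end, for the whole second after the job is handed in: The collar is at its locked mark within 0.12 rad, the bolt stands one turn into its thread (depth 14.2 to 17.6 mm, that is 0.78 to 1.2 turn forward of the drop) and does not turn, and the fingers still grip the walnut crank grip with over 1 N (value of joint collar between 0.78 and 1.02 rad and value of joint bolt_depth between 0.0142 and 0.0176 m and velocity of joint bolt between -0.15 and 0.15 rad/s and contact force between the fingers and crank_grip above 1 N); the arm keeps its last pose, push and grip.
It fails at once if the bolt is driven more than about 1.4 turns into the thread (value of joint bolt_depth above 0.0195 m).
It fails at once if a bystander is moved by more than 30 mm (distance of any of bell_mid, cup_mid, handle_mid, spacer_mid, driver, pan from where it was at the start of the episode above 0.03 m).
It also fails if it takes over 72 s, if anything falls off the work surface, if the arm or the gripper's body presses on something with over 40 N, if the wrist force passes 120 N, or if a joint passes its speed limit or range.

## Working session

There is one attempt and no reset: what is moved stays moved. The work goes in short steps, Python scripts to look and compute and a tool call to move; the robot and the scene stay as the last step left them, time stands still between calls to the robot, and variables do not carry over. Pictures are saved under pics/ and viewed, at most 10 in all, crops included, and the job is handed in when it is done.

Besides the shell and the picture viewer there is one more tool, called after "Emit:" by a JSON object that holds its "fn" and its "kwargs". move_arm: Moves the arm, as the interface text tells. Its arguments: {"type":"object","properties":{"plan":{"type":"array","items":{"type":"number"}},"newtons":{"type":"number"}},"required":["plan"]}

```bash
ls; mkdir -p pics
cat > h.py <<'E'
import numpy as np, cv2
from scipy.spatial.transform import Rotation as R
from plant import ctrl, cams, order
def snap(n,f=None):
    s=ctrl.get_state(); c=cams.read_camera(n)
    if f: cv2.imwrite('pics/'+f,c['color'][:,:,::-1])
    if n=='wrist':
        T=np.eye(4);T[:3,:3]=R.from_quat(s['tcp_rot']).as_matrix();T[:3,3]=s['eef_pos']
        c['T']=T@c['T_tool_cam']
    else:
        T=np.eye(4);T[:3,:3]=R.from_quat(c['orientation']).as_matrix();T[:3,3]=c['origin'];c['T']=T
    c['f']=200/np.tan(np.radians(c['fov_y'])/2)
    return c
def ray(c,u,v):
    k=c.get('distortion'); 
    d=np.array([(u-c['cx'])/c['f'],-(v-c['cy'])/c['f'],-1.])
    return c['T'][:3,3],c['T'][:3,:3]@d
def onz(c,u,v,z):
    o,d=ray(c,u,v);return o+d*(z-o[2])/d[2]
def proj(c,p):
    q=c['T'][:3,:3].T@(np.array(p)-c['T'][:3,3]);return c['cx']+c['f']*q[0]/-q[2],c['cy']-c['f']*q[1]/-q[2]
E
python3 - <<'E'
from h import *
a=snap('scene','s0.png');b=snap('side','d0.png');w=snap('wrist','w0.png')
for c in(a,b,w): print({k:v for k,v in c.items() if k not in('color',)})
print(ctrl.get_state())
E
```

```text
pics
{'fov_y': 54.19814384802129, 'cx': 314.02153666393633, 'cy': 198.00196298278706, 'origin': array([1.24494052, 0.09846057, 0.95329833]), 'orientation': array([0.23498395, 0.25149612, 0.68784905, 0.63905862]), 'T': array([[-0.07277324, -0.76095663,  0.64470851,  1.24494052],
       [ 0.99734684, -0.05670756,  0.0456457 ,  0.09846057],
       [ 0.00182545,  0.64631978,  0.76306448,  0.95329833],
       [ 0.        ,  0.        ,  0.        ,  1.        ]]), 'f': np.float64(390.8498806492921)}
{'fov_y': 48.28126549366614, 'cx': 322.1329191044203, 'cy': 199.6930447228573, 'origin': array([ 0.34129878, -0.74126481,  1.1452409 ]), 'orientation': array([ 0.33197638, -0.04554461, -0.10504937,  0.93631298]), 'T': array([[ 0.97378064,  0.1664787 , -0.15503583,  0.34129878],
       [-0.22695764,  0.75751263, -0.61209872, -0.74126481],
       [ 0.0155402 ,  0.63123645,  0.77543474,  1.1452409 ],
       [ 0.        ,  0.        ,  0.        ,  1.        ]]), 'f': np.float64(446.2562784666439)}
{'fov_y': 63.79083382554111, 'cx': 318.815099930303, 'cy': 198.16304900998438, 'T_tool_cam': array([
[... 626 characters left out ...]
ime': 0.15, 'qpos': array([-1.46896193e+00,  2.86996125e-01,  1.57783551e+00,  1.37209647e-05,
        1.27862108e+00, -1.50029047e-01]), 'dq': array([-0.00108965, -0.00140473, -0.0054572 , -0.00123652, -0.00247332,
       -0.00216016]), 'joint_efforts': array([ 6.01768643e-04, -4.06603789e+01, -2.93142378e+01, -1.24729022e-04,
        3.95510273e-03, -9.88737924e-06]), 'eef_pos': array([ 0.16817624, -0.65318409,  0.23024512]), 'tcp_rot': array([ 9.92080894e-01,  1.25597113e-01,  2.89750770e-05, -9.29602876e-04]), 'contact_force': array([ 1.10887979, -1.21091434,  0.24804532]), 'wrist_torque': array([-0.02392658, -0.04423478,  0.00271119]), 'finger_force': 0.0, 'opening': 0.9967442787154871}
```

View pics/s0.png

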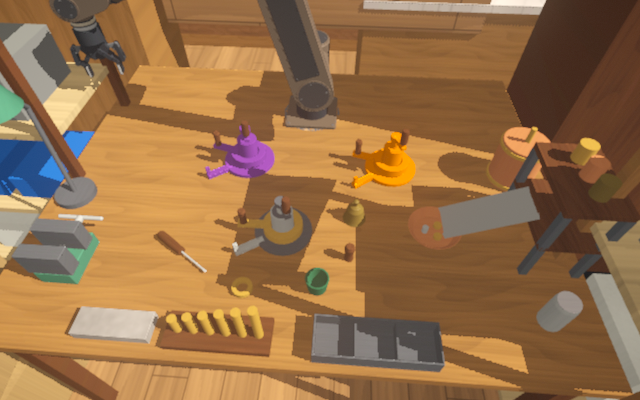

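View pics/d0.png

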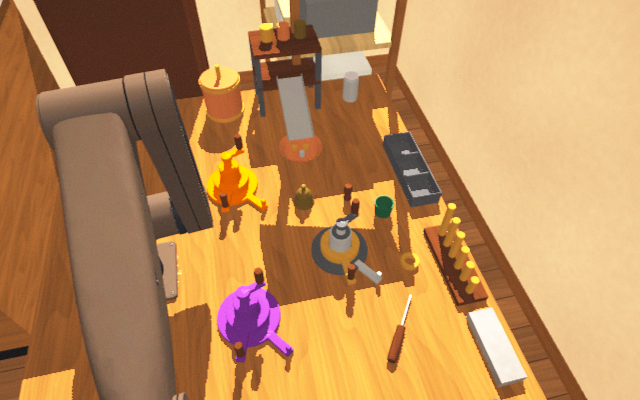

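The candidates for the stand are purple (scene 248,155), orange (390,160) and steel/brass (283,228). The steel and brass one fits the description. I'll confirm it in one enlarged crop.

Run:
```python
import cv2,numpy as np
a=cv2.imread('pics/s0.png')[180:280,215:335];b=cv2.imread('pics/d0.png')[185:295,295:395]
a=cv2.resize(a,(480,400),interpolation=2);b=cv2.resize(b,(300,330),interpolation=2)
o=np.zeros((400,780,3),np.uint8);o[:,:480]=a;o[:330,480:]=b
cv2.imwrite('pics/c0.png',o)
```

```text
(no output)
```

View pics/c0.png

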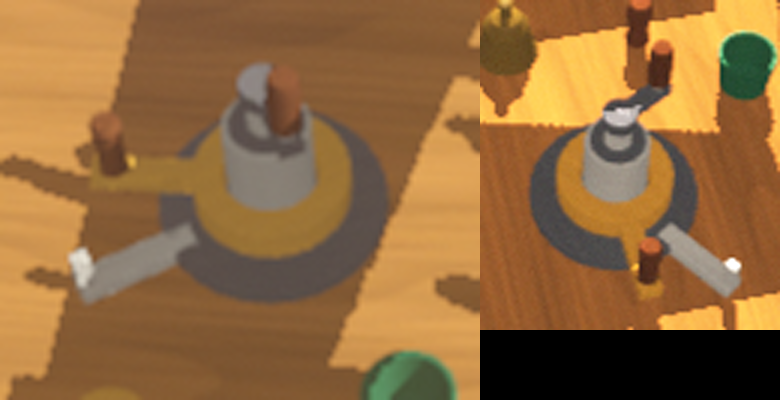

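The steel stand with the brass collar is the one meant. In the scene picture the post is at (242.5,215.5), the pointer at (234.5,243) and the grip at (286,205). In the side picture they are at (351.7,272.3), (379.3,272.3) and (355,206).

Run:
```python
from h import *
a=snap('scene');b=snap('side')
def tri(p,q):
    o1,d1=ray(a,*p);o2,d2=ray(b,*q);d1/=np.linalg.norm(d1);d2/=np.linalg.norm(d2)
    t=np.linalg.lstsq(np.c_[d1,-d2],o2-o1,rcond=None)[0];x,y=o1+t[0]*d1,o2+t[1]*d2
    return (x+y)/2,np.linalg.norm(x-y)
for n,p,q,z in(('post',(242.5,215.5),(351.7,272.3),.067),('ptr',(234.5,243),(379.3,272.3),.044),('grip',(286,205),(355,206),.18),('boss',(282,210),(340.7,230),.1),
 ('bell',(354,212),(303,198),.043),('handle',(350,252),(348,192),.031),('cup',(317,281),(384,207),.025)):
    print(n,tri(p,q),onz(a,*p,z)[:2],onz(b,*q,z)[:2])
P=tri((242.5,215.5),(351.7,272.3))[0]
```

```text
post (array([ 0.57710168, -0.15587753,  0.06508468]), np.float64(0.004306366815047446)) [ 0.57677819 -0.15390639] [ 0.57790212 -0.1588013 ]
ptr (array([ 0.65805631, -0.1639831 ,  0.04596994]), np.float64(0.0009888941435855045)) [ 0.65639875 -0.16421571] [ 0.65891334 -0.16336725]
grip (array([ 0.61842805, -0.01817385,  0.17722709]), np.float64(0.0009184936607503617)) [ 0.62026089 -0.01745322] [ 0.61785571 -0.02070039]
boss (array([ 0.5762552 , -0.03811146,  0.10232278]), np.float64(0.00018264507881513478)) [ 0.57435009 -0.03842332] [ 0.57682575 -0.03663321]
bell (array([0.50602908, 0.16670298, 0.02239874]), np.float64(0.0025304934954818777)) [0.52124302 0.16609361] [0.50358815 0.14870289]
handle (array([0.65383292, 0.1556137 , 0.02864702]), np.float64(0.0038888761200240028)) [0.65372136 0.15689924] [0.65405669 0.15170431]
cup (array([0.74971365, 0.07032143, 0.02863327]), np.float64(0.003966042850361991)) [0.74622607 0.07164841] [0.7520321  0.07106589]
```

Emit:
{"fn": "move_arm", "kwargs": {"plan": [30,36,0,0,0,-6,85,30,36,0,0,0,-6,85,30,36,0,0,0,0,85,30,36,0,0,0,0,85,30,36,0,0,0,0,85,30,36,0,0,0,0,85,30,36,0,0,0,0,85,30,36,0,0,0,0,85,30,36,0,0,0,0,85,30,36,0,0,0,0,85,30,36,0,0,0,0,85,0,0,0,0,0,0,85]}}

```text
time: 1.45
eef_pos: [0.5007, -0.2534, 0.2314]
tcp_rot: [1.0, 0.024, 0.001, -0.001]
contact_force: [0.2, -0.0, 0.5]
opening: 0.995
finger_force: 0.0
```

Run:
```python
from h import *
w=snap('wrist','w1.png')
for n,p in(('post',(.577,-.156,.067)),('ptr',(.657,-.164,.044)),('grip',(.618,-.018,.18)),('axis',(.575,-.038,.1))): print(n,proj(w,p))
```

```text
post (np.float64(216.5254816830727), np.float64(91.14079921305947))
ptr (np.float64(229.2820387310062), np.float64(-1.3101134145128128))
grip (np.float64(-116.17710272317476), np.float64(-9.784304517643818))
axis (np.float64(56.76632319920196), np.float64(85.21387647760857))
```

View pics/w1.png

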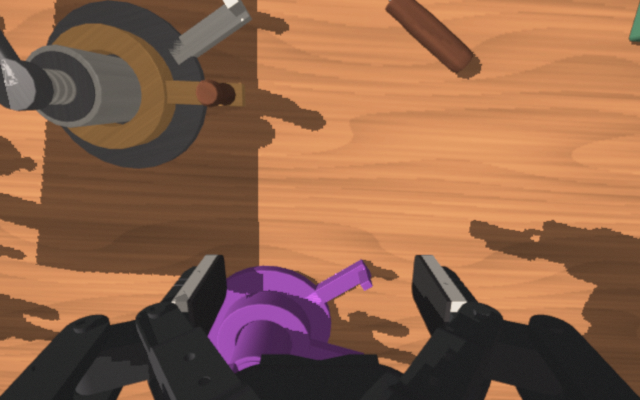

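Run:
```python
from h import *
w=snap('wrist')
for n,p,z in(('posttop',(207,93),.094),('postbot',(238,94),.04),('ptr',(235,3),.044),('boss',(73,89),.1),('base',(130,90),.014)): print(n,onz(w,*p,z))
def circ(a,b,c): 
    A=np.array([[2*(b-a)[0],2*(b-a)[1]],[2*(c-a)[0],2*(c-a)[1]]]);return np.linalg.solve(A,[b@b-a@a,c@c-a@a])
pts=[onz(w,u,v,.014)[:2] for u,v in((206,90),(130,167),(185,145))]; print(pts,circ(*pts))
# base circle by mask in the side+scene views: dark grey
for n,(x0,x1,y0,y1) in(('scene',(215,335,180,280)),('side',(295,395,185,295))):
    c=snap(n);im=c['color'].astype(int);m=(im.max(2)-im.min(2)<25)&(im.max(2)<110)
    m[:y0]=0;m[y1:]=0;m[:,:x0]=0;m[:,x1:]=0
    ks,_=cv2.findContours(m.astype(np.uint8),0,1);k=max(ks,key=cv2.contourArea)
    P=np.array([onz(c,*q,.014)[:2] for q in cv2.convexHull(k)[:,0]])
    (x,y),r=cv2.minEnclosingCircle((P*1000).astype(np.float32));print(n,x,y,r)
```

```text
posttop [ 0.57364126 -0.15865583  0.094     ]
postbot [ 0.57421594 -0.1712265   0.04      ]
ptr [ 0.65235939 -0.17157549  0.044     ]
boss [ 0.57160817 -0.0531196   0.1       ]
base [ 0.57292328 -0.05085358  0.014     ]
[array([ 0.57672699, -0.13124873]), array([ 0.48948568, -0.04043201]), array([ 0.51741654, -0.10466458])] [ 0.58291195 -0.03799557]
scene 582.2715454101562 -36.80900955200195 84.15754699707031
side 547.2711181640625 -70.35204315185547 123.9885482788086
```

Emit:
{"fn": "move_arm", "kwargs": {"plan": [25,32,0,0,0,0,85,25,32,0,0,0,0,85,25,32,0,0,0,-1.5,85,0,0,0,0,0,0,85]}}

```text
time: 2.05
eef_pos: [0.5745, -0.1601, 0.2313]
tcp_rot: [1.0, 0.009, 0.0, -0.001]
contact_force: [-0.4, -0.5, 1.0]
opening: 0.996
finger_force: 0.0
```

Run:
```python
from h import *
w=snap('wrist','w2.png');print(ctrl.get_state()['eef_pos'])
for n,p in(('posttop',(.576,-.157,.094)),('ptr',(.657,-.164,.044)),('grip',(.618,-.018,.18)),('axis',(.578,-.038,.1))): print(n,proj(w,p))
```

```text
[ 0.57349057 -0.16163206  0.23115691]
posttop (np.float64(316.4283784687899), np.float64(183.65399510980558))
ptr (np.float64(325.35141374465564), np.float64(89.99940729486416))
grip (np.float64(84.66443359999477), np.float64(147.76046412915883))
axis (np.float64(180.3839349691977), np.float64(180.80245983298383))
```

View pics/w2.png

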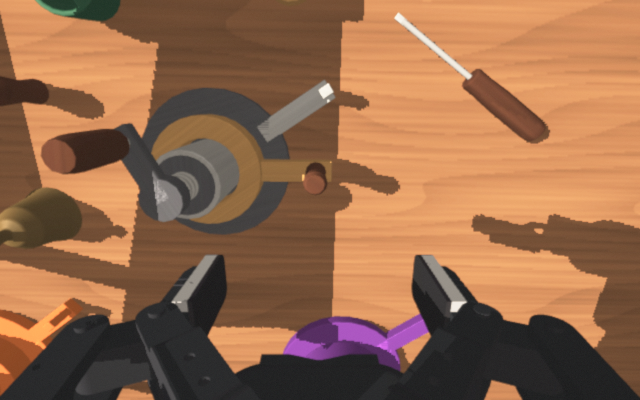

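The post top is at (315,183), the pointer at (326,90) and the grip about (88,151), all within a few pixels of prediction. I'll go down on the post.

Emit:
{"fn": "move_arm", "kwargs": {"plan": [2,5,-40,0,0,0,70,0,0,-40,0,0,0,70,0,0,-40,0,0,0,70,0,0,-30,0,0,0,70,0,0,-18,0,0,0,70,0,0,0,0,0,0,40,0,0,0,0,0,0,26,0,0,0,0,0,0,26,0,0,0,0,0,0,26], "newtons": 20}}

```text
time: 3.0
eef_pos: [0.5762, -0.1576, 0.0653]
tcp_rot: [1.0, 0.008, 0.001, 0.001]
contact_force: [-0.6, -0.1, -0.1]
opening: 0.305
finger_force: 0.0
```

Run:
```python
from h import *
w=snap('wrist','w3.png');s=ctrl.get_state();print(s['eef_pos'],s['contact_force'],s['opening'])
```

```text
[ 0.57609477 -0.15738518  0.06505113] [-0.55291227  0.4174775   0.41980499] 0.3030737913685148
```

View pics/w3.png

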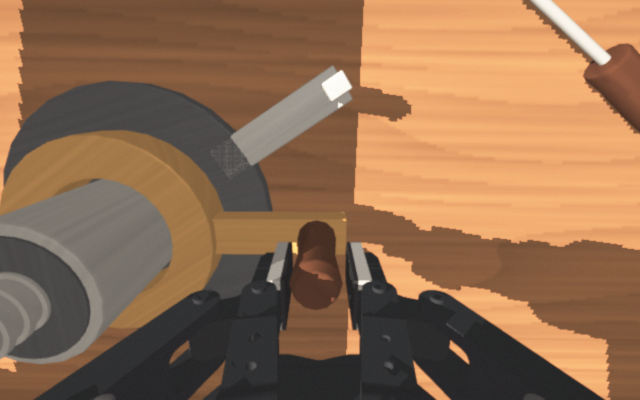

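The post sits centred between the pads at (320,265). Next I grip and swing.

Emit:
{"fn": "move_arm", "kwargs": {"plan": [0,0,0,0,0,0,16,0,0,0,0,0,0,16,0,0,0,0,0,0,16,11.2,0.7,0,0,0,5.5,16,11,1.8,0,0,0,5.5,16,10.8,2.9,0,0,0,5.5,16,0,0,0,0,0,0,16], "newtons": 20}}

```text
time: 3.75
eef_pos: [0.6101, -0.1508, 0.0651]
tcp_rot: [0.988, 0.152, 0.002, 0.0]
contact_force: [0.5, 3.3, 5.2]
opening: 0.247
finger_force: 20.1
```

Emit:
{"fn": "move_arm", "kwargs": {"plan": [10.5,3.9,0,0,0,5.5,16,10.1,4.8,0,0,0,5.5,16,9.5,5.8,0,0,0,5.5,16,0,0,0,0,0,0,16,0,0,0,0,0,0,16]}}

```text
time: 4.25
eef_pos: [0.6395, -0.1366, 0.0651]
tcp_rot: [0.957, 0.291, 0.001, 0.001]
contact_force: [0.3, 2.6, 5.2]
opening: 0.251
finger_force: 20.1
```

Run:
```python
from h import *
w=snap('wrist','w4.png');s=ctrl.get_state();print(s['eef_pos'],s['contact_force'],s['opening'])
```

```text
[ 0.63944187 -0.13661802  0.06507646] [-0.34432573  2.53344016  6.40738581] 0.24618580635097406
```

View pics/w4.png

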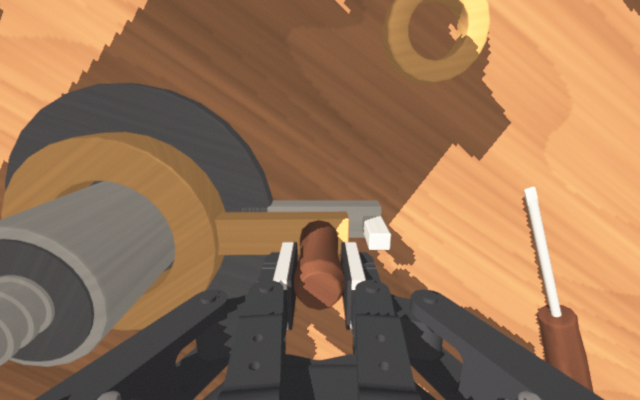

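Run:
```python
from h import *
w=snap('wrist');s=ctrl.get_state();Q=R.from_quat(s['tcp_rot']).as_matrix()
f=lambda u,v,z:(Q.T@(onz(w,u,v,z)-s['eef_pos']))*1000
for n,p in(('lug edges',(240,212,.04)),('',(240,254,.04)),('tongue edge',(300,202,.028)),('tongue edge r',(375,202,.028)),('ptr lo',(379,240,.044)),('ptr up',(372,222,.044)),('posttop',(321,290,.094))): print(n,f(*p).round(1))
```

```text
lug edges [ 15.2 -44.8  25. ]
 [-10.3 -46.6  25. ]
tongue edge [ 17.1 -12.4  37.1]
tongue edge r [17.1 31.4 37.2]
ptr lo [ 0.2 31.8 21.2]
ptr up [10.8 27.5 21.2]
posttop [  1.1  -0.5 -28.9]
```

The lug lies over the tongue to within about 0.035 rad. I'll nudge it slightly, release, rise and go above the crank grip.

Emit:
{"fn": "move_arm", "kwargs": {"plan": [1.7,1.1,0,0,0,1,16,0,0,0,0,0,0,50,0,0,0,0,0,0,50,0,0,0,0,0,0,50,0,0,0,0,0,0,50,0,0,45,0,0,0,50,0,0,50,0,0,0,50,0,0,50,0,0,0,50,0,0,45,0,0,0,50,-10,38,0,0,0,0,50,-10,38,0,0,0,0,50,0,38,0,0,0,0,50]}}

```text
time: 5.55
eef_pos: [0.6191, -0.0209, 0.2537]
tcp_rot: [0.954, 0.299, 0.0, 0.0]
contact_force: [0.0, 1.2, 0.0]
opening: 0.588
finger_force: 0.0
```

Run:
```python
from h import *
w=snap('wrist','w5.png');s=ctrl.get_state();print(s['eef_pos'],s['contact_force'],s['opening'],s['time'])
print(proj(w,(.618,-.018,.205)))
c=snap('scene');d=snap('side')
o=np.zeros((400,740,3),np.uint8);o[:,:400]=cv2.resize(w['color'],(400,250)).repeat(1,0)[:1].repeat(400,0)*0
o[:250,:400]=cv2.resize(w['color'],(400,250));o[:,400:]=cv2.resize(d['color'][185:303,295:395],(340,400),interpolation=2)
cv2.imwrite('pics/w5c.png',o[:,:,::-1])
```

```text
[ 0.61902881 -0.01516266  0.25347952] [-0.42607845  2.70605796 -0.86603815] 0.5838293667271485 5.6
(np.float64(316.2114365200893), np.float64(220.9292741792156))
```

View pics/w5.png

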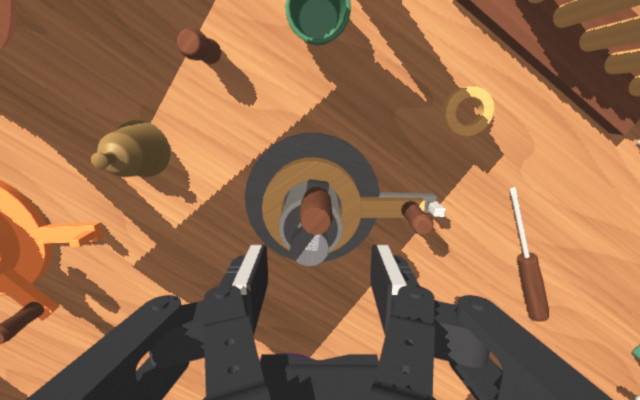

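Run:
```python
from h import *
w=snap('wrist');im=w['color'].astype(int);s=ctrl.get_state();print(s['eef_pos'])
m=((im.max(2)-im.min(2)<25)&(im.max(2)<110)).astype(np.uint8);m[240:]=0
ks,_=cv2.findContours(m,0,1);k=max(ks,key=lambda k:cv2.boundingRect(k)[2])
h=cv2.convexHull(k)[:,0];print(cv2.boundingRect(k))
P=np.array([onz(w,*q,.014)[:2] for q in h if q[1]<236 and q[0]<376])
x=np.linalg.lstsq(np.c_[2*P,np.ones(len(P))],(P**2).sum(1),rcond=None)[0];print(x[:2],np.sqrt(x[2]+x[:2]@x[:2]))
for q in((316,190,.155),(316,221,.205)):print(onz(w,*q))
hsv=cv2.cvtColor(w['color'],cv2.COLOR_RGB2HSV)
```

```text
[ 0.61988971 -0.02112214  0.25315854]
(246, 134, 135, 106)
[ 0.57517428 -0.03975193] 0.08361804227544316
[ 0.62349158 -0.01276497  0.155     ]
[ 0.61856548 -0.01672146  0.205     ]
```

Axis is at (0.575,-0.040) with base radius 84 mm, and the grip at (0.6185,-0.0175) is 49 mm out, so both fit. I'll go down and grip.

Emit:
{"fn": "move_arm", "kwargs": {"plan": [-1,2.5,-30,0,0,0,50,0,0,-30,0,0,0,50,0,0,-30,0,0,0,50,0,0,0,0,0,0,50,0,0,0,0,0,0,16,0,0,0,0,0,0,16,0,0,0,0,0,0,16,0,0,0,0,0,0,16], "newtons": 30}}

```text
time: 6.55
eef_pos: [0.6202, -0.0199, 0.1653]
tcp_rot: [0.954, 0.3, 0.002, 0.001]
contact_force: [1.1, -2.4, 0.4]
opening: 0.257
finger_force: 31.0
```

```bash
cat > arc.py <<'E'
import sys;from h import *
A=np.array([.575,-.040])
def arc(a0,step,n,r=48): 
    a=np.radians(a0+step*np.arange(n+1));return np.diff(np.c_[r*np.cos(a),r*np.sin(a)],axis=0).round(1)
s=ctrl.get_state();d=s['eef_pos'][:2]-A
print(s['time'],s['eef_pos'],'F',s['contact_force'].round(2),'r',np.hypot(*d),'ang',np.degrees(np.arctan2(d[1],d[0])),s['opening'],s['finger_force'])
if len(sys.argv)>1: print(arc(*map(float,sys.argv[1:3]),int(sys.argv[3])).tolist())
E
python3 arc.py 27 10 18
```

```text
6.55 [ 0.6201681  -0.01992623  0.16528723] F [ 1.09 -2.45  0.39] r 0.049427863566750684 ang 23.961493319019294 0.2568958198990499 31.013529564137343
[[-4.4, 7.1], [-5.6, 6.2], [-6.6, 5.2], [-7.4, 3.9], [-8.0, 2.6], [-8.3, 1.2], [-8.4, -0.3], [-8.2, -1.7], [-7.8, -3.1], [-7.1, -4.4], [-6.2, -5.6], [-5.2, -6.6], [-3.9, -7.4], [-2.6, -8.0], [-1.2, -8.3], [0.3, -8.4], [1.7, -8.2], [3.1, -7.8]]
```

Gripped. Next I turn anticlockwise in 30° steps, watching Fz.

Emit:
{"fn": "move_arm", "kwargs": {"plan": [-4.4,7.1,0,0,0,0,16,-5.6,6.2,0,0,0,0,16,-6.6,5.2,0,0,0,0,16,0,0,0,0,0,0,16,0,0,0,0,0,0,16]}}

```text
time: 7.05
eef_pos: [0.6012, 0.001, 0.1629]
tcp_rot: [0.954, 0.3, -0.001, -0.002]
contact_force: [-1.0, 4.3, 0.5]
opening: 0.258
finger_force: 31.1
```

```bash
python3 arc.py
```

```text
7.05 [0.60115854 0.00098248 0.16293179] F [-1.03  4.26  0.47] r 0.04861926607991982 ang 57.45048932377796 0.25849085776878317 31.088855445191257
```

Emit:
{"fn": "move_arm", "kwargs": {"plan": [-7.4,3.9,0,0,0,0,16,-8,2.6,0,0,0,0,16,0,0,0,0,0,0,16,0,0,0,0,0,0,16]}}

```text
time: 7.45
eef_pos: [0.5862, 0.0068, 0.1629]
tcp_rot: [0.954, 0.3, -0.001, -0.001]
contact_force: [-1.9, 5.3, 0.4]
opening: 0.255
finger_force: 31.1
```

```bash
python3 arc.py
```

```text
7.45 [0.58615293 0.00677457 0.16286709] F [-1.89  5.27  0.42] r 0.04808584009766965 ang 76.58880985003951 0.25467096501275344 31.10637268798655
```

Emit:
{"fn": "move_arm", "kwargs": {"plan": [-8.3,1.8,0,0,0,0,16,-8.4,0.3,0,0,0,0,16,0,0,0,0,0,0,16,0,0,0,0,0,0,16]}}

```text
time: 7.85
eef_pos: [0.5696, 0.0073, 0.1629]
tcp_rot: [0.954, 0.3, -0.001, 0.0]
contact_force: [-1.8, -1.0, 1.4]
opening: 0.254
finger_force: 31.1
```

```bash
python3 arc.py
```

```text
7.85 [0.56957708 0.00729171 0.1628974 ] F [-1.81 -1.01  1.38] r 0.0476016146194387 ang 96.54150539390376 0.2537432044508153 31.099974430617294
```

Emit:
{"fn": "move_arm", "kwargs": {"plan": [-8.2,-1.7,0,0,0,0,16,-7.8,-3.1,0,0,0,0,16,0,0,0,0,0,0,16,0,0,0,0,0,0,16]}}

```text
time: 8.25
eef_pos: [0.5529, 0.0017, 0.1628]
tcp_rot: [0.954, 0.3, -0.002, 0.001]
contact_force: [-2.3, -5.5, -0.1]
opening: 0.253
finger_force: 31.1
```

```bash
python3 arc.py
```

```text
8.25 [0.55291154 0.00165985 0.1627988 ] F [-2.31 -5.5  -0.12] r 0.04715339876739267 ang 117.93296908752286 0.2533952994733106 31.050627198710572
```

Run:
```python
from h import *
F=[]
for i in range(8): cams.read_camera('side');F.append(ctrl.get_state()['contact_force'])
print(np.mean(F,0),np.std(F,0))
snap('side','d6.png');snap('scene','s6.png')
```

```text
[-1.33677345 -4.81399086  0.0112031 ] [1.21317758 0.63726864 0.46920922]
```

Emit:
{"fn": "move_arm", "kwargs": {"plan": [-7.1,-5.2,0,0,0,0,16,-3.1,-2.6,0,0,0,0,16,0,0,0,0,0,0,16,0,0,0,0,0,0,16]}}

```text
time: 9.15
eef_pos: [0.5437, -0.0051, 0.1633]
tcp_rot: [0.954, 0.3, -0.001, 0.0]
contact_force: [-0.7, -3.3, -0.7]
opening: 0.254
finger_force: 30.9
```

```bash
cat >> arc.py <<'E'
F=[]
for i in range(8): cams.read_camera('side');F.append(ctrl.get_state()['contact_force'])
print('meanF',np.mean(F,0).round(2))
E
python3 arc.py
```

```text
9.15 [ 0.54369104 -0.00512124  0.16332204] F [-0.68 -3.28 -0.74] r 0.046869811502047394 ang 131.91277391597333 0.2541191228567791 30.943612167611718
meanF [ 1.2  -3.94 -0.92]
```

Mean Fz fell by about 1.5 N, which looks like the drop. To confirm it I'll lower the hand 7 mm. If the bolt has not dropped, the sleeve will hit its lower stop.

Emit:
{"fn": "move_arm", "kwargs": {"plan": [0,0,-4,0,0,0,16,0,0,-3,0,0,0,16,0,0,0,0,0,0,16]}}

```text
time: 9.85
eef_pos: [0.5443, -0.0046, 0.1561]
tcp_rot: [0.954, 0.3, 0.0, -0.0]
contact_force: [2.0, -2.8, 0.9]
opening: 0.26
finger_force: 31.1
```

```bash
python3 arc.py
```

```text
9.85 [ 0.54428768 -0.00457477  0.15605431] F [ 1.99 -2.76  0.95] r 0.046884898452352 ang 130.92404126320343 0.26018608343061533 31.088738035853112
meanF [ 1.61 -3.23  0.56]
```

No stop was hit and Fz went from -0.9 to +0.6 N, so the bolt has dropped, somewhere between 97° and 130° of hand angle. Next comes about 375° clockwise.

```bash
sed -i 's/A=np.array.*/A=np.array([.5765,-.0405])/' arc.py; python3 arc.py 132 -12.5 30 | sed -n 2p
```

```text
[[8.5, 6.1], [9.6, 4.1], [10.3, 1.9], [10.4, -0.3], [10.1, -2.6], [9.3, -4.7], [8.1, -6.6], [6.5, -8.2], [4.5, -9.4], [2.4, -10.2], [0.1, -10.5], [-2.1, -10.2], [-4.3, -9.5], [-6.3, -8.4], [-7.9, -6.8], [-9.2, -4.9], [-10.1, -2.8], [-10.4, -0.6], [-10.3, 1.7], [-9.7, 3.9], [-8.6, 5.9], [-7.2, 7.6], [-5.3, 9.0], [-3.3, 9.9], [-1.0, 10.4], [1.2, 10.4], [3.4, 9.9], [5.5, 8.9], [7.3, 7.5], [8.7, 5.7]]
```

Emit:
{"fn": "move_arm", "kwargs": {"plan": [8.5,6.1,-0.2,0,0,0,16,9.6,4.1,-0.2,0,0,0,16,10.3,1.9,-0.2,0,0,0,16,10.4,-0.3,-0.2,0,0,0,16,10.1,-2.6,-0.2,0,0,0,16,9.3,-4.7,-0.2,0,0,0,16,8.1,-6.6,-0.2,0,0,0,16,6.5,-8.2,-0.2,0,0,0,16,0,0,0,0,0,0,16,0,0,0,0,0,0,16]}}

```text
time: 11.65
eef_pos: [0.6183, -0.0164, 0.1554]
tcp_rot: [0.954, 0.3, 0.002, 0.001]
contact_force: [0.7, -2.7, 0.1]
opening: 0.258
finger_force: 31.1
```

```bash
python3 arc.py
```

```text
11.65 [ 0.6183475  -0.01640696  0.15544961] F [ 0.69 -2.66  0.05] r 0.048287556660044896 ang 29.930511555871195 0.25806020216333997 31.07329623602709
meanF [ 1.61 -2.36  0.58]
```

Emit:
{"fn": "move_arm", "kwargs": {"plan": [4.5,-9.4,-0.2,0,0,0,16,2.4,-10.2,-0.2,0,0,0,16,0.1,-10.5,-0.2,0,0,0,16,-2.1,-10.2,-0.2,0,0,0,16,-4.3,-9.5,-0.2,0,0,0,16,-6.3,-8.4,-0.2,0,0,0,16,-7.9,-6.8,-0.2,0,0,0,16,-9.2,-4.9,-0.2,0,0,0,16,-10.1,-2.8,-0.2,0,0,0,16,0,0,0,0,0,0,16,0,0,0,0,0,0,16]}}

```text
time: 13.15
eef_pos: [0.5821, -0.0879, 0.1522]
tcp_rot: [0.954, 0.3, -0.002, -0.0]
contact_force: [-3.4, 1.3, 1.1]
opening: 0.257
finger_force: 31.1
```

```bash
python3 arc.py
```

```text
13.15 [ 0.58207558 -0.08792163  0.15224828] F [-3.4   1.26  1.07] r 0.04774828063263792 ang -83.29426050887848 0.25723603200091094 31.1171087884577
meanF [-2.91  1.37  0.07]
```

Emit:
{"fn": "move_arm", "kwargs": {"plan": [-10.4,-0.6,-0.2,0,0,0,16,-10.3,1.7,-0.2,0,0,0,16,-9.7,3.9,-0.2,0,0,0,16,-8.6,5.9,-0.2,0,0,0,16,-7.2,7.6,-0.2,0,0,0,16,-5.3,9,-0.2,0,0,0,16,-3.3,9.9,-0.2,0,0,0,16,-1,10.4,-0.2,0,0,0,16,1.2,10.4,-0.2,0,0,0,16,0,0,0,0,0,0,16,0,0,0,0,0,0,16]}}

```text
time: 14.65
eef_pos: [0.5299, -0.0289, 0.1515]
tcp_rot: [0.954, 0.3, 0.001, 0.0]
contact_force: [5.0, 1.4, 0.2]
opening: 0.258
finger_force: 31.1
```

```bash
python3 arc.py
```

```text
14.65 [ 0.52988845 -0.02889553  0.15154778] F [5.01 1.41 0.24] r 0.048034366471227906 ang 166.01978419829396 0.2575698848163017 31.115739371452946
meanF [4.81 1.21 0.39]
```

Emit:
{"fn": "move_arm", "kwargs": {"plan": [3.4,9.9,-0.2,0,0,0,16,5.5,8.9,-0.2,0,0,0,16,7.3,7.5,-0.2,0,0,0,16,8.7,5.7,-0.2,0,0,0,16,0,0,0,0,0,0,16,0,0,0,0,0,0,16,0,0,0,0,0,0,16]}}

```text
time: 15.75
eef_pos: [0.5547, 0.0026, 0.1505]
tcp_rot: [0.954, 0.3, 0.001, 0.0]
contact_force: [3.2, -2.2, -0.3]
opening: 0.256
finger_force: 31.1
```

```bash
python3 arc.py
python3 - <<'E'
from h import *
w=snap('wrist','w7.png')
E
```

```text
15.75 [0.55471369 0.0025998  0.15053982] F [ 3.24 -2.24 -0.3 ] r 0.04829323162651372 ang 116.8159258706041 0.25639818713654877 31.109169331903104
meanF [ 4.42 -1.41  0.36]
```

View pics/w7.png

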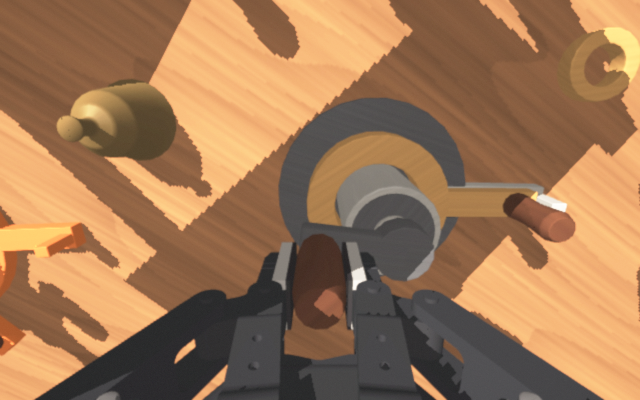

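The picture shows the crank grip held between the pads at (318,280), the lug still over the tongue at (495,200) and the bystanders in place. The forces agree with about one turn of sink, so I'm handing in.

```bash
python3 -c "
from h import *
print(order.sign_off())"
```

```text
the job is handed in; nothing more can be done
None
```

I handed the job in with the collar swung to the locked mark, the bolt dropped on to its thread and turned about one full turn forward, and the crank grip still held; bolt depth was inferred from hand angle and force, about 16 mm, and no verdict came back.

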